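# Stand a tower heat sink on a processor

## Robot

A 6-joint arm with a two-finger parallel gripper is mounted at the origin on the work surface. World frame = base frame: x ahead of the robot, y to its left, z up, the work surface at z = 0. Lengths are in m, angles in rad, forces in N, time in s.
With the tool pointing down it reaches from about 0.25 to 0.725 m from the base axis. Payload 4 kg.
Tool frame: the origin (TCP) lies between the finger pads; the fingertips stand 8 mm ahead of it and the grasp point (between the pads) lies 11 mm behind it (bot.tip_reach is the distance from the TCP to the fingertips, in m); z points along the fingers, y is the line along which they close (so a half turn about z gives the same grasp; the last joint's range is limited). The gripper opens to 85 mm and grips with 20 to 120 N. Pads are 22 mm wide; open, the fingers measure 114 mm over their backs; the gripper's body (76 mm by 85 mm) begins 54 mm behind the grasp point. The pads swing forward as they close: fully open they stand 13 mm farther back than shut.
Start: joints at [1.232, 0.241, 0.005, 1.335, 0, 1.571], TCP at [0.166, 0.472, 0.239] pointing down, gripper open.
Joint ranges: [-2.72, 2.72], [-1.05, 1.87], [-1.09, 1.28], [-1.99, 2.15], [-1.42, 1.44], [-3.14, 3.14]. Speed limits (rad/s): [2.79, 2.79, 3.14, 3.14, 3.14, 3.14].

## Interface

Orientations are given as a unit quaternion [x, y, z, w].
In Python, from workcell import bot gives the robot as it stands.
- The arm moves only by the tool move_arm, never from a script. Its argument "deltas" is a list of rows, each a list of 7 numbers: the opening, from 0 (shut) to 1 (fully open), then the shift along the tool's x, y, z in mm, then the turn, a rotation vector about the tool's x, y, z in degrees. In form: [[gripper, tx, ty, tz, ax, ay, az], ...]. A call has 1 to 10 rows; each row shifts and turns the commanded pose from where the row before left it, along the tool's axes as they then stand; what a row does not reach is not made up. A row lasts 1/12 s, in which the tool goes at most 41.7 mm and 7.16 degrees, less where a joint would pass 70% of its speed; a pose out of reach is approached as far as the arm can. A call is refused whole if a number of a shift passes 41.7 or a number of a turn 7.16, either way. A call with a gripper value outside its range is refused whole. The fingers move at their own pace and stop on an object; the grip force is fixed at half the most. Time passes only in rows, so rows that do not move let the fingers close. It gives the time, the measured TCP pose, the force, the opening and the grip force at its end, in the units of the state.
- bot.get_obs(): the state, without advancing time (a new reading comes with each control period).
- bot.camera(name): name is "scene" or "top"; returns the picture (480x640x3 uint8, blue, green, red); there is no depth.
- bot.calibration(name): a dict with "K" (3x3 intrinsics, pixels), "dist_coeffs" ([k1, k2, p1, p2, k3] as OpenCV has them; the pictures are not rectified), "position" and "orientation" of the camera in the world. Camera axes: x right, y down, z forward; pixel columns grow to the right and rows downward; lengths in m; the calibration is good to about 2 mm. A picture is of the moment at which its call begins. calibration takes no time and is no camera call.
- bot.job_done(): hands the job in; it is judged then, once.
Trained networks look in the newest picture that a camera, given by its name, has taken for a name from the list of things; names that differ only in an ending like _2 or _b are one class to them, and where a whole thing is asked for, a point or a joint stands for the part that bears it (a point fixed in the world has none). Each returns a list of dicts, best first, with "conf" (0 to 1); they miss things now and then, are a little off and sometimes report something else, mostly with a low value. They report only what shows in the picture. A call takes as long as a camera call. They do not tell look-alikes from the thing itself.
- bot.outline_of(query, camera): "pixels" (480x640 bool, what is visible of it) and "rect" ([left, top, width, height] in pixels, round what is visible of it).
The state is a dict: "clock": time; "joint_pos": joint angles; "joint_vel": joint speeds; "tau": joint torques, N m; "eef_pos": TCP position; "tool_rot": TCP orientation; "ft_force": force on the tool from outside, world axes, zero at the start; "ft_torque": the same for the moment, N m; "grip_width": finger opening in m; "grasp_force": force on a finger pad.
Only numpy, scipy, OpenCV 4.12 (cv2) and the standard library are available. Lean on these libraries where they do the work, as an engineer would, in place of code of your own. Each camera call takes 0.05 s, during which the arm holds its last target. There are 200 camera calls.

## Task

Stand the tower heat sink, which lies on its side on the bench, upright on the board's processor: foot flat on the pad of its metal lid, centred, square to the board and clear of the parts around it; set it down gently, without dropping it, and let go. Then press down lightly on the middle of its top to check that it sits firm without rocking, and leave it standing free. Do not disturb the other things on the bench.

Things in the scene. Friction and masses are not known exactly. Their poses are not given: they have to be found in the camera images.
- heatsink: Loose bare-metal tower heat sink, 134 mm high, 0.27 to 0.43 kg, starting on its side. Fin block 46 (its x) by 52 (its y) by 98 mm, flat closed top; below it a 22 mm neck of pipes, 26 by 30 mm, then a square foot 36 by 36 by 14 mm, copper underneath. Origin: middle of the fin block, on the long axis, 85 mm above the foot's underside, 49 mm below the top; z points from foot to top.
- heatsink_foot (a point): Centre of the foot's flat underside (axes as the heat sink's). Standing on it, the heat sink is narrow-based: centre of mass 60 mm up, topples beyond about 13 degrees.
- heatsink_top (a point): Centre of the flat top face (axes as the heat sink's). At the start the heat sink lies on a 52 mm wide side: its x vertical, its y level (52 mm across for fingers from above), long axis 23 mm above the bench, roughly left-right (within 45 degrees) with the top towards the robot's left.
- board: Green computer main board, 190 (its x) by 228 mm (its y), fixed on stand-offs; bare board's top 12 mm above the bench, z up. Origin at bench height under the processor's centre; the board reaches from -83 to +107 mm in x, -134 to +94 mm in y. Tallest: metal rear-panel sockets along the +y edge, up to 39 mm above the bench; all else under 30 mm.
- cpu_top (a point): Centre of the top of the thin grey pad, 31 mm square and slightly soft, on the processor's metal lid, 21 mm above the bench (axes as the board's). Rising 3 to 4 mm above it: four grey chokes in a row at +x and four round capacitors in a row at +y, both beginning 23.5 mm from the lid's centre; a foot riding on them stands crooked and rocks. Memory slots begin 42 mm away at -y; -x is clear.
- multimeter: Dark multimeter lying flat, 185 by 88 by 40 mm. Leave alone.
- solder_reel: Grey reel of solder standing on its flange, 64 mm across, 50 mm high; origin under its centre. Leave alone.
- screwdriver: Screwdriver lying on the bench, about 170 mm long. Leave alone.
- memory: Memory module lying flat, 133 by 31 by 5 mm. Leave alone.
- low_heatsink: Low finned aluminium heat sink, 60 by 44 by 28 mm, not the one to use. Leave alone.
- flux_bottle: White bottle with black cap, 54 mm across, 130 mm high, standing. Leave alone.
- tip_cleaner: Black round pot with brass wool, 84 mm across, 57 mm high. Leave alone.
- screw_tray: Flat grey tray with four compartments, 100 by 130 by 22 mm. Leave alone.
There are look-alikes about, which are no part of the job. What is shaped like the heatsink but brown or pink is not meant.

How it is judged:
On the way, in this order (a step that is already met when the one before it is completed fails the run):
1. the heat sink stands upright and flat on the processor's lid, let go and still (angle between heatsink's own z axis and vertical below 0.05 rad and horizontal distance between heatsink_foot and cpu_top below 0.006 m and z of heatsink_foot in the frame of cpu_top between -0.0025 and 0.0025 m and (angle between the x axis of heatsink and the x axis of board, either way round below 0.16 rad or angle between the x axis of heatsink and the y axis of board, either way round below 0.16 rad) and contact force between the fingers and heatsink below 0.1 N and linear speed of heatsink below 0.01 m/s and angular speed of heatsink below 0.05 rad/s), for 0.3 s.
2. pressed down lightly on its top by the fingers, it stays flat on the lid (angle between heatsink's own z axis and vertical below 0.05 rad and horizontal distance between heatsink_foot and cpu_top below 0.006 m and z of heatsink_foot in the frame of cpu_top between -0.0025 and 0.0025 m and z of the grasp point in the frame of heatsink_top above 0 m and horizontal distance between the grasp point and heatsink_top below 0.045 m and contact force between the fingers and heatsink above 1 N and contact force between heatsink and board above 5.5 N), for 0.1 s.
At the end, for the whole second after the job is handed in: The heat sink stands free and still on the processor's lid: long axis within 0.05 rad (3 degrees) of vertical, foot's centre within 6 mm of the lid's centre, underside within 2.5 mm of the lid's top, sides within 0.16 rad (9 degrees) of parallel to the board's edges (any of the four ways) (all of step 1); the robot touches nothing.
It fails at once if the heat sink is slammed or pressed hard on the board (over 50 N) (contact force between heatsink and board above 50 N).
It fails at once if the heat sink is dropped onto the board instead of set down (falls free of the fingers over 0.2 m/s) (horizontal distance between heatsink_foot and cpu_top below 0.06 m and contact force between the fingers and heatsink below 0.1 N and linear speed of heatsink above 0.2 m/s).
It fails at once if another thing on the bench is shifted more than 25 mm (distance of any of multimeter, solder_reel, screwdriver, memory, low_heatsink, flux_bottle, tip_cleaner, screw_tray from where it was at the start of the episode above 0.025 m).
It also fails if it takes over 64 s, if anything falls off the work surface, if the arm or the gripper's body presses on something with over 40 N, if the wrist force passes 120 N, or if a joint passes its speed limit or range.

## Working session

There is one attempt and no reset: what is moved stays moved. The work goes in short steps, Python scripts to look and compute and a tool call to move; the robot and the scene stay as the last step left them, time stands still between calls to the robot, and variables do not carry over. Pictures are saved under pics/ and viewed, at most 10 in all, crops included, and the job is handed in when it is done.

Besides the shell and the picture viewer there is one more tool, called after ">>>" by a JSON object that holds its "fn" and its "kwargs". move_arm: Moves the arm, as the interface text tells. Its arguments: {"type":"object","properties":{"deltas":{"type":"array","items":{"type":"array","items":{"type":"number"}}}},"required":["deltas"]}

```bash
mkdir -p pics
python3 - <<'E'
from workcell import bot
import cv2
for n in("scene","top"):
    im=bot.camera(n); cv2.imwrite(f"pics/{n}0.png",im)
    c=bot.calibration(n); print(n,c)
    for q in("heatsink","board","cpu_top","low_heatsink"):
        print(q,[(round(r["conf"],2),r["rect"]) for r in bot.outline_of(q,n)])
print(bot.get_obs(),bot.tip_reach)
E
```

```text
scene {'K': array([[444.61091255,   0.        , 316.15505037],
       [  0.        , 444.61091255, 234.71933819],
       [  0.        ,   0.        ,   1.        ]]), 'dist_coeffs': array([-0.00781426,  0.        ,  0.        ,  0.        ,  0.        ]), 'position': array([1.34027546, 0.46252438, 0.98326216]), 'orientation': array([ 0.4487897 ,  0.81774355, -0.31121982, -0.18172924])}
heatsink []
board []
cpu_top []
low_heatsink []
top {'K': array([[445.0516198 ,   0.        , 318.39888161],
       [  0.        , 445.0516198 , 236.87072084],
       [  0.        ,   0.        ,   1.        ]]), 'dist_coeffs': array([0.01873292, 0.        , 0.        , 0.        , 0.        ]), 'position': array([0.52721036, 0.02667103, 1.09759878]), 'orientation': array([-0.69909869,  0.71439291, -0.0230887 ,  0.01925353])}
heatsink [(0.96, [440.6, 152.8, 48.7, 59.0]), (0.87, [399.4, 219.0, 63.9, 25.7]), (0.85, [417.8, 271.3, 51.9, 60.9])]
board [(0.67, [175.1, 205.9, 113.0, 102.4])]
cpu_top [(0.92, [177.3, 208.8, 105.4, 101.9])]
low_heatsink [(0.92, [317.6, 144.6, 23.4, 32.2])]
{'clock': 0.5, 'joint_pos': array([ 1.23199929e+00,  2.40601169e-01,  4.93927326e-03,  1.33521993e+00,
       -2.46187389e-06,  1.57079523e+00]), 'joint_vel': array([-0.00071018, -0.0009139 ,  0.00196908,  0.00026842,  0.00076435,
        0.00117326]), 'tau': array([-3.30496846e-06, -3.71858633e+01,  2.52462101e+01,  2.81520908e-03,
       -7.45941497e-05,  2.50705547e-06]), 'eef_pos': array([0.16616457, 0.47154187, 0.23928266]), 'tool_rot': array([ 1.68588967e-01,  9.85686440e-01, -4.23465030e-05, -5.99405959e-06]), 'ft_force': array([0.02477114, 1.07358047, 0.66939545]), 'ft_torque': array([ 0.02148493, -0.02906416,  0.00338704]), 'grasp_force': 0.0, 'grip_width': 0.08540685359820704} 0.008
```

View pics/scene0.png

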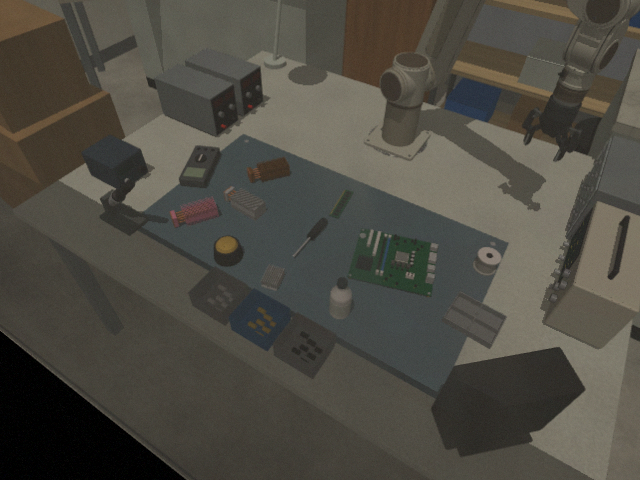

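View pics/top0.png

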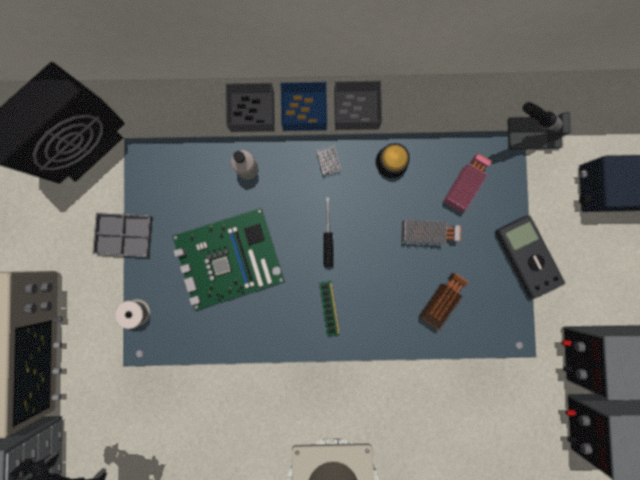

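The scene picture is dim. In the top picture, three things have the heat sink's shape: pink at (466,185), brown at (443,302) and bare grey metal at (430,234). I choose the grey one: its top points left (robot's +y) and its foot is at (458,234). The board's processor is at about (220,266), with the sockets to the left (+y). Next I check the choice in a close crop.

```bash
cat > h.py <<'E'
from workcell import bot
import cv2, numpy as np
from scipy.spatial.transform import Rotation as R
def cam(n):
    c=bot.calibration(n); return c["K"],c["dist_coeffs"],np.array(c["position"]),R.from_quat(c["orientation"]).as_matrix()
def ray(n,uv):
    K,d,p,M=cam(n); q=cv2.undistortPoints(np.array(uv,float).reshape(-1,1,2),K,d)[:,0]
    return p,np.c_[q,np.ones(len(q))]@M.T
def at(n,uv,z):
    p,r=ray(n,uv); return p+r*((z-p[2])/r[:,2])[:,None]
def proj(n,P):
    K,d,p,M=cam(n); return cv2.projectPoints((np.atleast_2d(P)-p)@M,np.zeros(3),np.zeros(3),K,d)[0][:,0]
E
python3 - <<'E'
from h import *
im=cv2.imread("pics/top0.png")
def crop(im,x,y,w,h,s): return cv2.resize(im[y:y+h,x:x+w],None,fx=s,fy=s,interpolation=cv2.INTER_CUBIC)
a=crop(im,170,203,120,110,4.5); a=cv2.resize(a,(480,440)); b=crop(im,395,212,80,50,4)
out=np.zeros((440,800,3),np.uint8); out[:,:480]=a; out[:200,480:]=b
sc=cv2.imread("pics/scene0.png"); out[200:440,480:]=crop(sc,200,170,80,60,4)
cv2.imwrite("pics/c1.png",cv2.convertScaleAbs(out,alpha=1.5))
for r in bot.outline_of("heatsink","top"):
    m=r["pixels"].astype(np.uint8); print(r["conf"],cv2.minAreaRect(cv2.findNonZero(m)), im[r["pixels"]].mean(0))
m=max(bot.outline_of("board","top"),key=lambda r:r["conf"])["pixels"].astype(np.uint8)
# green board mask
hsv=cv2.cvtColor(im,cv2.COLOR_BGR2HSV)
g=cv2.inRange(hsv,(40,90,20),(85,255,255)); g[:, :165]=0; g[:,295:]=0; g[:200]=0; g[320:]=0
print(cv2.minAreaRect(cv2.findNonZero(g)),cv2.minAreaRect(cv2.findNonZero(m)))
E
```

```text
0.96 ((467.5179443359375, 181.31448364257812), (26.116886138916016, 60.0688362121582), 29.47589111328125) [ 76.64874816  66.79307806 111.26362297]
0.87 ((430.63958740234375, 231.2886962890625), (59.248374938964844, 22.587356567382812), 2.4895529747009277) [ 92.43849372  93.89623431 100.66527197]
0.85 ((444.19232177734375, 299.4615173339844), (26.34825897216797, 58.2435188293457), 33.690067291259766) [37.70167428 51.23135464 75.53957382]
((227.80047607421875, 259.0791931152344), (77.75538635253906, 93.49748229980469), 72.75853729248047) ((227.1445770263672, 258.637939453125), (77.83847045898438, 95.77192687988281), 72.09555053710938)
```

View pics/c1.png

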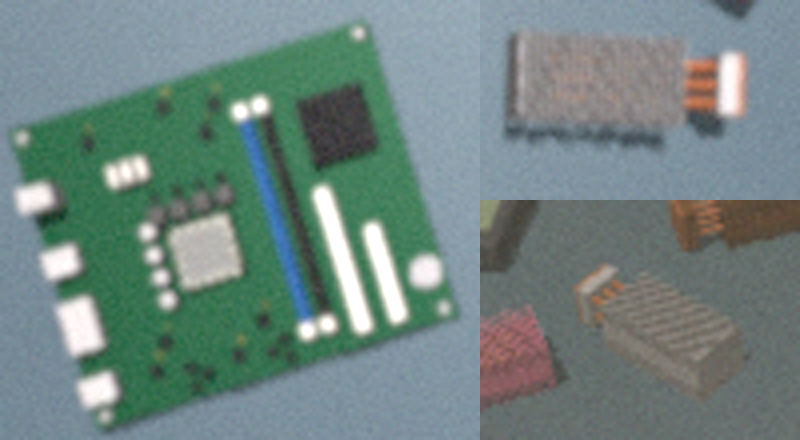

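The crop confirms it. The grey one (fins at crop (600,80), white/copper foot at (730,85), so image (457,233)) is bare metal, unlike the pink and brown look-alikes. The lid is at crop (205,253), so image (221.3,266.2). Chokes are above it (+x) and capacitors to its left (+y). Next I measure both poses.

Run:
```python
from h import *
from scipy.optimize import least_squares
# board: corners from crop (scale 4, offset 170,203)
c=np.array([[13,133],[365,19],[460,312],[108,430]])/4+[170,203]
P=at("top",c,.012)
# (x,y) board coords: left-top = (+107,+94), right-top (107,-134), right-bottom(-83,-134), left-bottom(-83,94)
B=np.array([[.107,.094],[.107,-.134],[-.083,-.134],[-.083,.094]])
def tf(p,B): c,s=np.cos(p[2]),np.sin(p[2]); return B@np.array([[c,s],[-s,c]])+p[:2]
s=least_squares(lambda p:(tf(p,B)-P[:,:2]).ravel(),[.46,.26,.3])
print("board",s.x,np.degrees(s.x[2]),"res mm",(s.fun*1000).round(1))
lid=np.array([[167,229],[230,212],[244,275],[180,292]])/4+[170,203]
L=at("top",lid,.020); print("lid",L.mean(0),np.linalg.norm(np.diff(L,axis=0),axis=1))
d=L[1]-L[0]; print("lid ang",np.degrees(np.arctan2(d[1],d[0]))+90)
# heatsink crop
h=(np.array([[521,33],[686,38],[682,122],[516,127]])-[480,0])/4+[395,212]
H=at("top",h,.046); print("fin",H.round(4),np.linalg.norm(np.diff(H,axis=0),axis=1),H.mean(0))
e=(H[0]+H[3]-H[1]-H[2])[:2]; print("axis az",np.degrees(np.arctan2(e[1],e[0])))
f=(np.array([[720,52],[746,54],[743,117],[717,115]])-[480,0])/4+[395,212]
F=at("top",f,.041); print("foot",F.mean(0),np.linalg.norm(np.diff(F,axis=0),axis=1))
v=H.mean(0)-F.mean(0); print("dist",np.linalg.norm(v[:2]),np.degrees(np.arctan2(v[1],v[0])))
for q in("low_heatsink","screwdriver","memory","multimeter","flux_bottle","tip_cleaner"):
    r=bot.outline_of(q,"top"); 
    if r: x=r[0]["rect"]; print(q,r[0]["conf"],at("top",[[x[0],x[1]],[x[0]+x[2],x[1]+x[3]]],.02)[:,:2].round(3).tolist())
```

```text
board [0.52649755 0.25361626 0.29894535] 17.128306783280852 res mm [-0.3  1.5  1.5 -1.5 -0.  -2.4 -1.2  2.3]
lid [0.52646338 0.25570111 0.02      ] [0.03913094 0.03895638 0.03962661]
lid ang 13.913433445895961
fin [[ 0.6253 -0.1866  0.046 ]
 [ 0.6202 -0.2843  0.046 ]
 [ 0.5704 -0.28    0.046 ]
 [ 0.5696 -0.1818  0.046 ]] [0.09775994 0.0499604  0.09814962] [ 0.59635259 -0.2331631   0.046     ]
axis az 88.76051398638897
foot [ 0.59231297 -0.31165962  0.041     ] [0.01546891 0.03763144 0.01543617]
dist 0.07860038874096442 87.05401805456965
low_heatsink 0.92 [[0.819, 0.017], [0.738, -0.038]]
screwdriver 0.9 [[0.691, 0.008], [0.513, -0.018]]
memory 0.78 [[0.486, 0.011], [0.355, -0.023]]
multimeter 0.78 [[0.639, -0.408], [0.428, -0.566]]
flux_bottle 0.87 [[0.816, 0.239], [0.731, 0.165]]
tip_cleaner 0.84 [[0.817, -0.118], [0.732, -0.21]]
```

>>> {"fn": "move_arm", "kwargs": {"deltas": [[1,0,0,0,0,0,7],[1,0,0,-20,0,0,7],[1,0,0,0,0,0,7]]}}

```text
clock: 1.15
eef_pos: [0.1666, 0.4727, 0.2619]
tool_rot: [0.348, 0.937, 0.002, -0.0]
ft_force: [0.1, 0.6, 0.9]
grip_width: 0.0854
grasp_force: 0.0
```

```bash
cat >> h.py <<'E'
def log():
    o=bot.get_obs(); open("log.txt","a").write(" ".join(map(str,[*o["joint_pos"],*o["eef_pos"],*o["tool_rot"]]))+"\n")
    print("t",o["clock"],"q",o["joint_pos"].round(3),"p",o["eef_pos"].round(4),"w",round(o["grip_width"],4),"gf",o["grasp_force"],"F",o["ft_force"].round(2))
    M=R.from_quat(o["tool_rot"]).as_matrix(); print("x",M[:,0].round(3),"y",M[:,1].round(3),"z",M[:,2].round(3)); return o,M
E
python3 -c "
from h import *
log()"
```

```text
t 1.15 q [1.232 0.231 0.052 1.387 0.    1.943] p [0.1666 0.4727 0.2619] w 0.0854 gf 0.0 F [0.06 0.57 0.86]
x [-0.757  0.653  0.001] y [0.653 0.757 0.004] z [ 0.001  0.004 -1.   ]
```

```bash
cat >> h.py <<'E'
def frame(z,x):  # tool rotation from z dir and x dir
    z=np.array(z,float); z/=np.linalg.norm(z); x=np.array(x,float); x-=z*(x@z); x/=np.linalg.norm(x)
    return np.c_[x,np.cross(z,x),z]
def plan(p1,M1,g,n=None,dp=1,da=1):
    o=bot.get_obs(); p=o["eef_pos"].copy(); M=R.from_quat(o["tool_rot"])
    M1=R.from_matrix(M1); w=np.degrees((M.inv()*M1).magnitude()); L=np.linalg.norm(p1-p)*1000
    n=n or int(np.ceil(max(w/6.8,L/38))); rows=[]
    for k in range(n):
        m=n-k; a=np.degrees((M.inv()*M1).as_rotvec())/m; t=M.inv().apply((p1-p)/m)*1000
        t=t.round(dp);a=a.round(da); rows.append([g,*t.tolist(),*a.tolist()]); p=p+M.apply(t/1000); M=M*R.from_rotvec(np.radians(a))
    for i in range(0,n,10): print(str(rows[i:i+10]).replace(".0,",",").replace(".0]","]").replace("-0,","0,").replace("-0]","0]"))
    print("end",p.round(4),len(rows))
E
python3 - <<'E'
from h import *
a=np.radians(-92.5)
plan(np.array([.585,-.22,.2]),frame([0,0,-1],[np.cos(a),np.sin(a),0]),1,22,0,1)
E
```

```text
[[1, -35, -11, 3, 0, 0, -5.8], [1, -34, -15, 3, 0, 0, -5.8], [1, -32, -18, 3, 0, 0, -5.8], [1, -30, -21, 3, 0, 0, -5.8], [1, -28, -24, 3, 0, 0, -5.8], [1, -25, -27, 3, 0, 0, -5.8], [1, -22, -29, 3, 0, 0, -5.8], [1, -19, -32, 3, 0, 0, -5.8], [1, -16, -33, 3, 0, 0, -5.8], [1, -12, -35, 3, 0, 0, -5.9]]
[[1, -9, -36, 2, 0, 0, -5.8], [1, -5, -36, 3, 0, 0, -5.9], [1, -1, -37, 2, 0, 0, -5.8], [1, 2, -37, 3, 0, 0, -5.9], [1, 6, -36, 2, 0, 0, -5.8], [1, 10, -35, 3, 0, 0, -5.9], [1, 14, -34, 2, 0, 0, -5.8], [1, 17, -33, 3, 0, 0, -5.9], [1, 20, -31, 2, 0, 0.1, -5.8], [1, 23, -29, 3, 0, 0, -5.9]]
[[1, 26, -26, 2, 0, 0.1, -5.8], [1, 28, -23, 3, 0, 0, -5.9]]
end [ 0.5852 -0.2198  0.2   ] 22
```

>>> {"fn": "move_arm", "kwargs": {"deltas": [[1,-35,-11,3,0,0,-5.8],[1,-34,-15,3,0,0,-5.8],[1,-32,-18,3,0,0,-5.8],[1,-30,-21,3,0,0,-5.8],[1,-28,-24,3,0,0,-5.8],[1,-25,-27,3,0,0,-5.8],[1,-22,-29,3,0,0,-5.8],[1,-19,-32,3,0,0,-5.8],[1,-16,-33,3,0,0,-5.8],[1,-12,-35,3,0,0,-5.9]]}}

```text
clock: 1.98
eef_pos: [0.3537, 0.1645, 0.2303]
tool_rot: [-0.143, 0.99, 0.0, 0.0]
ft_force: [1.2, 0.1, -0.4]
grip_width: 0.0853
grasp_force: 0.0
```

```bash
python3 -c "
from h import *
log()"
```

```text
t 1.9833 q [ 0.435  0.026 -0.27   1.273 -0.     0.149] p [0.3537 0.1645 0.2303] w 0.0853 gf 0.0 F [ 1.25  0.08 -0.36]
x [-0.959 -0.282 -0.001] y [-0.282  0.959  0.   ] z [ 0.001  0.    -1.   ]
```

>>> {"fn": "move_arm", "kwargs": {"deltas": [[1,-9,-36,2,0,0,-5.8],[1,-5,-36,3,0,0,-5.9],[1,-1,-37,2,0,0,-5.8],[1,2,-37,3,0,0,-5.9],[1,6,-36,2,0,0,-5.8],[1,10,-35,3,0,0,-5.9],[1,14,-34,2,0,0,-5.8],[1,17,-33,3,0,0,-5.9],[1,20,-31,2,0,0.1,-5.8],[1,23,-29,3,0,0,-5.9]]}}

```text
clock: 2.82
eef_pos: [0.5305, -0.1526, 0.2056]
tool_rot: [-0.602, 0.799, -0.001, -0.001]
ft_force: [1.5, 0.6, -0.3]
grip_width: 0.0848
grasp_force: 0.0
```

```bash
python3 -c "
from h import *
log()"
```

```text
t 2.8167 q [-0.279  0.359  0.08   1.292 -0.002 -1.571] p [ 0.5305 -0.1526  0.2056] w 0.0848 gf 0.0 F [ 1.48  0.64 -0.33]
x [-0.275 -0.961  0.002] y [-0.961  0.275 -0.   ] z [-0.    -0.002 -1.   ]
```

>>> {"fn": "move_arm", "kwargs": {"deltas": [[1,26,-26,2,0,0.1,-5.8],[1,28,-23,3,0,0,-5.9],[1,0,0,0,0,0,0],[1,0,0,0,0,0,0]]}}

```text
clock: 3.15
eef_pos: [0.5651, -0.2164, 0.1991]
tool_rot: [-0.677, 0.736, 0.0, -0.002]
ft_force: [-0.6, 0.6, -0.5]
grip_width: 0.0853
grasp_force: 0.0
```

```bash
python3 -c "
from h import *
log()
im=bot.camera('scene'); cv2.imwrite('pics/scene1.png',im)
im2=bot.camera('top'); cv2.imwrite('pics/top1.png',im2)
r=[x for n in('scene','top') for x in bot.outline_of('heatsink',n)]
print([(x['conf'],x['rect']) for x in r])
print(proj('scene',[[.596,-.233,.046],[.592,-.32,.02]]),proj('scene',[[.5265,.2545,.021]]))
"
```

```text
t 3.15 q [-0.364  0.47   0.233  1.335 -0.003 -1.852] p [ 0.5651 -0.2164  0.1991] w 0.0853 gf 0.0 F [-0.61  0.58 -0.5 ]
x [-0.083 -0.997  0.003] y [-0.997  0.083  0.003] z [-0.003 -0.002 -1.   ]
[(0.69, [399.9, 219.6, 36.0, 25.3]), (0.62, [440.9, 154.0, 52.3, 57.7]), (0.59, [418.0, 276.5, 51.7, 55.7])]
[[247.48834555 197.95478012]
 [227.37884695 192.98572893]] [[400.83520017 255.13278492]]
```

Run:
```python
from h import *
from scipy.optimize import least_squares
D=np.loadtxt("log.txt"); D=np.vstack([[1.23199929,.240601169,.00493927,1.33521993,0,1.57,.16616457,.47154187,.23928266,0,0,0,1],D])
r=np.hypot(D[:,6],D[:,7]);z=D[:,8];a=D[:,1];b=D[:,1]-D[:,2]
def f(p): A,H,l1,f1,l2,f2=p; return np.r_[A+l1*np.sin(a+f1)+l2*np.cos(b+f2)-r,H+l1*np.cos(a+f1)-l2*np.sin(b+f2)-z]
for x0 in([0,.1,.3,0,.3,0],[0,.1,.3,.3,.4,.5]):
    s=least_squares(f,x0,x_scale=.1,max_nfev=5000); print(s.x.round(4),abs(s.fun).max())
t=cv2.imread("pics/top1.png"); sc=cv2.imread("pics/scene1.png")
g=lambda im,x,y,w,h,s:cv2.resize(im[y:y+h,x:x+w],None,fx=s,fy=s,interpolation=cv2.INTER_CUBIC)
out=np.zeros((600,800,3),np.uint8); out[:300,:400]=g(t,385,200,80,60,5);out[:300,400:]=g(sc,205,170,80,60,5)
out[300:,:400]=g(t,185,235,80,60,5);out[300:,400:]=g(sc,362,225,80,60,5)
cv2.imwrite("pics/c2.png",cv2.convertScaleAbs(out,alpha=1.5))
```

```text
[-2.000e-04 -1.401e-01  4.897e-01  2.000e-03  3.949e-01  1.020e-02] 0.0006019372298952108
[-2.000e-04 -1.401e-01  4.897e-01  2.000e-03  3.949e-01  1.020e-02] 0.0006019371979587573
```

View pics/c2.png

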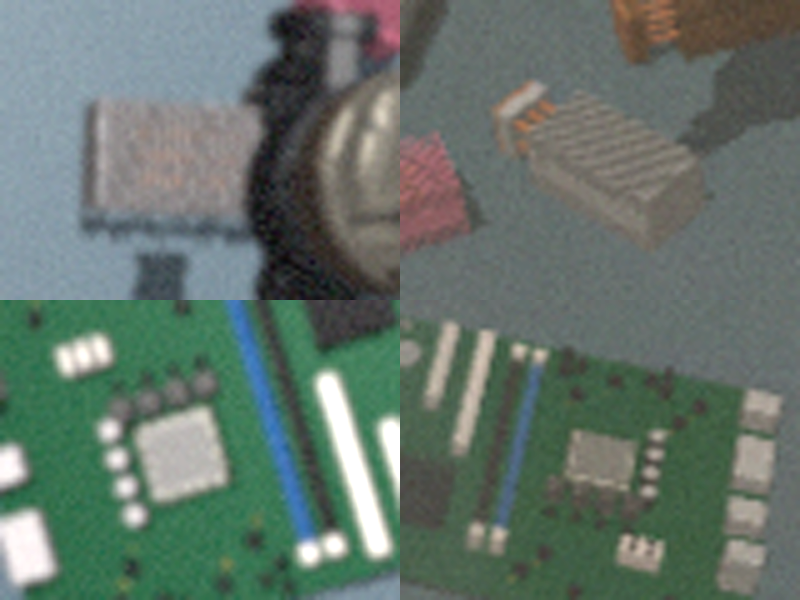

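Second look: the fin block is at top (430,232) and scene (248,200.6). The lid is at top (221.3,265.5) and scene (402.2,257). The cameras agree within 2 px, and the measured sizes (98 mm fins, 78 mm from foot centre to origin) match. I'll grasp with a 30° tilt so that the final pose is an easy 30° below horizontal.

```bash
cat >> h.py <<'E'
def triang(obs):  # [(cam,u,v)]
    A=np.zeros((3,3));b=np.zeros(3)
    for n,u,v in obs:
        p,r=ray(n,[[u,v]]); r=r[0]/np.linalg.norm(r[0]); Q=np.eye(3)-np.outer(r,r); A+=Q;b+=Q@p
    return np.linalg.solve(A,b)
zh=np.array([np.cos(np.radians(88)),np.sin(np.radians(88)),0]); O=np.array([.596,-.233,.023])
T=np.radians(30); G_M=frame(-np.cos(T)*np.array([0,0,1])-np.sin(T)*zh,-zh)
G_P=O-.008*zh+[0,0,.007]+.011*G_M[:,2]
E
python3 - <<'E'
from h import *
print("lid tri",triang([("top",221.25,265.9),("scene",402.2,257)]),"fin tri",triang([("top",*proj("top",[[.596,-.233,.046]])[0]),("scene",248,200.6)]))
print(G_P)
plan(G_P-.11*G_M[:,2],G_M,1)
E
```

```text
lid tri [0.52610434 0.25819143 0.01467393] fin tri [ 0.59596178 -0.23439562  0.03458023]
[ 0.59552886 -0.24649178  0.02047372]
[[1, -5, -6.2, 17, 0.1, 6, -0.5], [1, -6.6, -6.2, 16.5, 0.2, 6, -0.5], [1, -8.3, -6.2, 15.7, 0.1, 5.9, -0.5], [1, -9.8, -6.3, 14.8, 0.1, 6, -0.5], [1, -11.2, -6.4, 13.6, 0.2, 5.9, -0.4]]
end [ 0.5975 -0.1916  0.1158] 5
```

>>> {"fn": "move_arm", "kwargs": {"deltas": [[1,-5,-6,17,0.1,6,-0.5],[1,-6.6,-6,16.5,0.1,6,-0.5],[1,-8.3,-6,15.7,0.1,6,-0.5],[1,-9.8,-6,14.8,0.1,6,-0.5],[1,-11,-6,13.6,0.1,6,-0.5],[1,0,0,0,0,0,0],[1,0,0,0,0,0,0]]}}

```text
clock: 3.93
eef_pos: [0.5955, -0.1899, 0.114]
tool_rot: [-0.673, 0.693, -0.178, -0.189]
ft_force: [0.9, -1.3, 0.5]
grip_width: 0.0854
grasp_force: 0.0
```

Run:
```python
from h import *
log(); plan(G_P,G_M,1,5)
im=bot.camera("scene"); cv2.imwrite("pics/c3.png",cv2.convertScaleAbs(cv2.resize(im[120:270,170:370],None,fx=4,fy=4,interpolation=cv2.INTER_CUBIC),alpha=1.5))
```

```text
t 3.9333 q [-0.069  0.554  0.028  1.031 -0.526 -1.615] p [ 0.5955 -0.1899  0.114 ] w 0.0854 gf 0.0 F [ 0.91 -1.27  0.46]
x [-0.023 -0.865  0.502] y [-0.999  0.031  0.008] z [-0.022 -0.502 -0.865]
[[1, 0.4, -0.5, 21.9, 0.1, 0, 0.1], [1, 0.4, -0.5, 21.8, 0, 0, 0.1], [1, 0.4, -0.4, 21.9, 0.1, 0, 0.1], [1, 0.4, -0.4, 21.9, 0, -0.1, 0.1], [1, 0.4, -0.5, 21.8, 0.1, 0, 0]]
end [ 0.5956 -0.2465  0.0205] 5
```

View pics/c3.png

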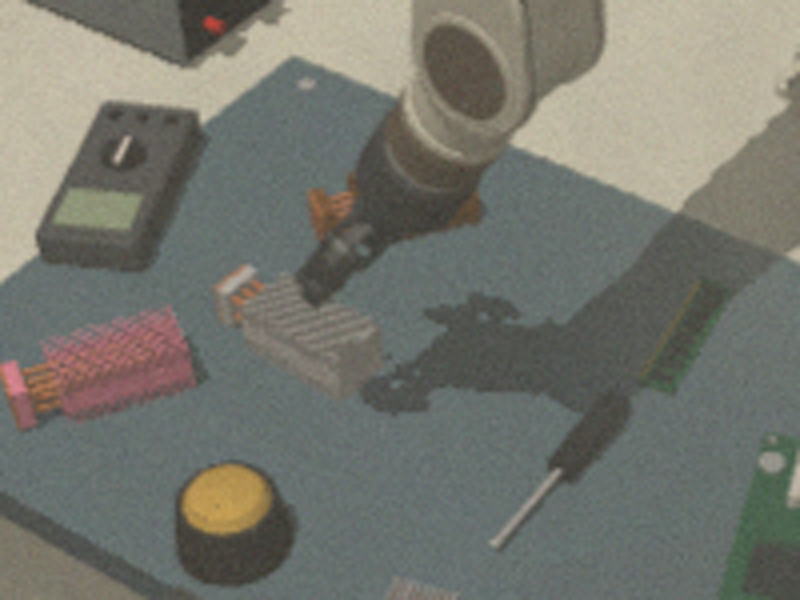

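The fingers (crop (320,280)) point at the grey sink (crop (315,330)) from its top end, as planned. I descend now.

>>> {"fn": "move_arm", "kwargs": {"deltas": [[1,0.4,-0.5,22,0.1,0,0.1],[1,0.4,-0.5,22,0.1,0,0.1],[1,0.4,-0.5,22,0,0,0.1],[1,0.4,-0.5,22,0,0,0],[1,0.4,-0.5,21,0,0,0],[1,0,0,0,0,0,0],[1,0,0,0,0,0,0]]}}

```text
clock: 4.57
eef_pos: [0.5964, -0.2512, 0.0234]
tool_rot: [-0.668, 0.697, -0.181, -0.187]
ft_force: [0.1, 0.2, -0.6]
grip_width: 0.0854
grasp_force: 0.0
```

Run:
```python
from h import *
log(); plan(G_P,G_M,1,1)
```

```text
t 4.5667 q [-0.169  0.659 -0.056  0.779 -0.521 -1.718] p [ 0.5964 -0.2512  0.0234] w 0.0854 gf 0.0 F [ 0.14  0.23 -0.58]
x [-0.037 -0.864  0.503] y [-0.999  0.041 -0.003] z [-0.018 -0.502 -0.865]
[[1, -5.5, 1.1, 0.2, 0, -0.2, -0.4]]
end [ 0.5955 -0.2465  0.0205] 1
```

>>> {"fn": "move_arm", "kwargs": {"deltas": [[0,0,0,2,0,0,0],[0,0,0,0,0,0,0],[0,0,0,0,0,0,0],[0,0,0,0,0,0,0],[0,0,0,0,0,0,0],[0,0,0,0,0,0,0],[0,0,0,0,0,0,0],[0,0,0,0,0,0,0]]}}

```text
clock: 5.23
eef_pos: [0.5983, -0.2503, 0.0227]
tool_rot: [-0.669, 0.696, -0.183, -0.186]
ft_force: [-1.4, 2.3, 6.2]
grip_width: 0.0514
grasp_force: 62.9
```

Run:
```python
from h import *
o,M=log(); print(repr(o["eef_pos"]),repr(o["tool_rot"]))
```

```text
t 5.2333 q [-0.167  0.661 -0.057  0.773 -0.523 -1.721] p [ 0.5983 -0.2503  0.0227] w 0.0514 gf 62.89222240447998 F [-1.43  2.32  6.19]
x [-0.035 -0.863  0.504] y [-0.999  0.037 -0.005] z [-0.014 -0.504 -0.864]
array([ 0.59827254, -0.25032354,  0.0226938 ]) array([-0.66931913,  0.69557896, -0.18287194, -0.18638579])
```

```bash
cat >> h.py <<'E'
p0=np.array([.59827254,-.25032354,.0226938]); M0=R.from_quat([-0.66931913,0.69557896,-0.18287194,-0.18638579]).as_matrix()
z0=np.cross(M0[:,1],[0,0,1.]); z0/=np.linalg.norm(z0); z0*=np.sign(z0[1])
x0=np.array([0,0,1.]); S0=np.c_[x0,np.cross(z0,x0),z0]
s_=(-.318-p0[1])/z0[1]; F0=np.array([p0[0]+s_*z0[0],-.318,.023]); FT=M0.T@(F0-p0); ST=M0.T@S0
def goal(cpu,yaw,h):
    c,s=np.cos(np.radians(yaw)),np.sin(np.radians(yaw)); xs=np.array([-c,-s,0]); zs=np.array([0,0,1.])
    M1=np.c_[xs,np.cross(zs,xs),zs]@ST.T; return np.array([cpu[0],cpu[1],.021+h])-M1@FT,M1
E
python3 - <<'E'
from h import *
print(z0,F0,FT); o=bot.get_obs(); M=R.from_quat(o["tool_rot"]).as_matrix()
plan(o["eef_pos"]+[0,0,.15],M,0,8)
p1,M1=goal([.526,.2555],17,.12); print(p1,M1)
E
```

```text
[ 0.03713995  0.99931007 -0.        ] [ 0.5957573 -0.318      0.023    ] [ 5.86432607e-02 -1.50056313e-06  3.38746422e-02]
[[0, 9.5, -0.1, -16.2, 0, 0, 0], [0, 9.4, -0.1, -16.2, 0, 0, 0], [0, 9.5, -0.1, -16.2, 0, 0, 0], [0, 9.4, -0.1, -16.2, 0, 0, 0], [0, 9.5, -0.1, -16.2, 0, 0, 0], [0, 9.4, -0.1, -16.2, 0, 0, 0], [0, 9.5, -0.1, -16.2, 0, 0, 0], [0, 9.4, 0, -16.1, 0, 0, 0]]
end [ 0.5982 -0.2503  0.1726] 8
[0.52629282 0.25558952 0.20872318] [[-4.82787316e-01 -2.87681729e-01  8.27137009e-01]
 [-1.45019640e-01  9.57726069e-01  2.48455391e-01]
 [-8.63646752e-01  7.02936997e-19 -5.04097498e-01]]
```

>>> {"fn": "move_arm", "kwargs": {"deltas": [[0,5,0,-8,0,0,0],[0,9.5,-0.1,-16,0,0,0],[0,9.5,-0.1,-16,0,0,0],[0,9.5,-0.1,-16,0,0,0],[0,9.5,-0.1,-16,0,0,0],[0,9.5,-0.1,-16,0,0,0],[0,9.5,-0.1,-16,0,0,0],[0,9.5,-0.1,-16,0,0,0],[0,5,0,-8,0,0,0],[0,0,0,0,0,0,0]]}}

```text
clock: 6.07
eef_pos: [0.5985, -0.2523, 0.1724]
tool_rot: [-0.669, 0.696, -0.183, -0.186]
ft_force: [1.4, -0.9, -3.2]
grip_width: 0.0513
grasp_force: 62.8
```

Run:
```python
from h import *
o,M=log()
p1,M1=goal([.526,.2555],17,.10); plan(p1,M1,0,30)
im=bot.camera("scene"); cv2.imwrite("pics/c4.png",cv2.convertScaleAbs(cv2.resize(im[120:270,170:370],None,fx=3,fy=3,interpolation=cv2.INTER_CUBIC),alpha=1.5))
```

```text
t 6.0667 q [-0.17   0.505  0.109  1.092 -0.521 -1.724] p [ 0.5985 -0.2523  0.1724] w 0.0513 gf 62.80925989151001 F [ 1.39 -0.93 -3.17]
x [-0.036 -0.863  0.503] y [-0.999  0.038 -0.007] z [-0.013 -0.503 -0.864]
[[0, -14.3, 3, -9, 0.7, -2.6, 2.5], [0, -14.5, 3.6, -8.3, 0.7, -2.6, 2.5], [0, -14.7, 4.1, -7.7, 0.7, -2.6, 2.5], [0, -14.8, 4.7, -7.1, 0.7, -2.6, 2.5], [0, -14.9, 5.2, -6.5, 0.7, -2.6, 2.5], [0, -15, 5.8, -5.9, 0.7, -2.6, 2.5], [0, -15, 6.4, -5.3, 0.7, -2.5, 2.5], [0, -14.9, 7, -4.7, 0.6, -2.5, 2.5], [0, -14.8, 7.6, -4.1, 0.6, -2.6, 2.5], [0, -14.6, 8.2, -3.5, 0.7, -2.6, 2.5]]
[[0, -14.4, 8.8, -3, 0.7, -2.5, 2.5], [0, -14.1, 9.4, -2.5, 0.7, -2.5, 2.5], [0, -13.8, 9.9, -2, 0.6, -2.6, 2.5], [0, -13.4, 10.5, -1.5, 0.7, -2.5, 2.5], [0, -13, 11.1, -1, 0.6, -2.6, 2.5], [0, -12.5, 11.6, -0.6, 0.7, -2.5, 2.5], [0, -12, 12.2, -0.2, 0.7, -2.6, 2.5], [0, -11.5, 12.7, 0.2, 0.7, -2.5, 2.5], [0, -10.9, 13.2, 0.5, 0.6, -2.5, 2.6], [0, -10.3, 13.6, 0.8, 0.6, -2.6, 2.5]]
[[0, -9.6, 14.1, 1.2, 0.7, -2.5, 2.6], [0, -8.9, 14.5, 1.4, 0.6, -2.6, 2.5], [0, -8.2, 14.9, 1.6, 0.7, -2.5, 2.6], [0, -7.5, 15.3, 1.8, 0.6, -2.6, 2.5], [0, -6.7, 15.6, 1.9, 0.7, -2.5, 2.6], [0, -5.9, 15.9, 2, 0.6, -2.6, 2.5], [0, -5.1, 16.2, 2.1, 0.7, -2.5, 2.6], [0, -4.3, 16.4, 2.1, 0.6, -2.6, 2.5], [0, -3.4, 16.7, 2.1, 0.7, -2.5, 2.6], [0, -2.6, 16.8, 2.1, 0.6, -2.6, 2.5]]
end [0.5263 0.2556 0.1887] 30
```

View pics/c4.png

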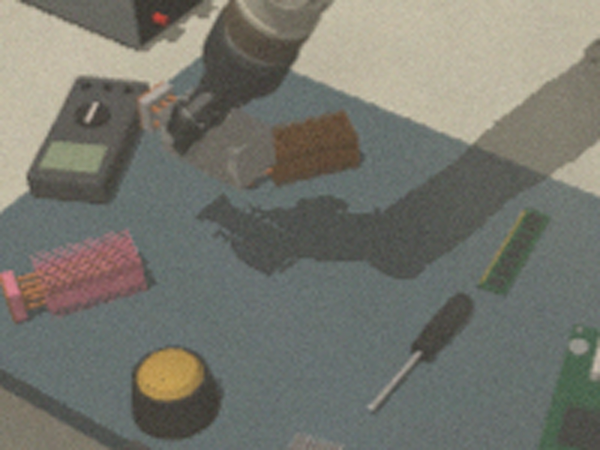

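The sink is held level in the fingers at crop (215,145). I carry it over the board while turning it upright.

>>> {"fn": "move_arm", "kwargs": {"deltas": [[0,-14.3,3,-9,0.7,-2.6,2.5],[0,-14.5,3.6,-8.3,0.7,-2.6,2.5],[0,-14.7,4.1,-7.7,0.7,-2.6,2.5],[0,-14.8,4.7,-7.1,0.7,-2.6,2.5],[0,-14.9,5.2,-6.5,0.7,-2.6,2.5],[0,-15,5.8,-5.9,0.7,-2.6,2.5],[0,-15,6.4,-5.3,0.7,-2.5,2.5],[0,-14.9,7,-4.7,0.6,-2.5,2.5],[0,-14.8,7.6,-4.1,0.6,-2.6,2.5],[0,-14.6,8.2,-3.5,0.7,-2.6,2.5]]}}

```text
clock: 6.95
eef_pos: [0.5716, -0.082, 0.1729]
tool_rot: [-0.537, 0.836, -0.103, 0.054]
ft_force: [-0.2, 0.4, -3.2]
grip_width: 0.0514
grasp_force: 62.7
```

>>> {"fn": "move_arm", "kwargs": {"deltas": [[0,-14.4,8.8,-3,0.7,-2.5,2.5],[0,-14.1,9.4,-2.5,0.7,-2.5,2.5],[0,-13.8,9.9,-2,0.6,-2.6,2.5],[0,-13.4,10.5,-1.5,0.7,-2.5,2.5],[0,-13,11.1,-1,0.6,-2.6,2.5],[0,-12.5,11.6,-0.6,0.7,-2.5,2.5],[0,-12,12.2,-0.2,0.7,-2.6,2.5],[0,-11.5,12.7,0.2,0.7,-2.5,2.5],[0,-10.9,13.2,0.5,0.6,-2.5,2.6],[0,-10.3,13.6,0.8,0.6,-2.6,2.5]]}}

```text
clock: 7.78
eef_pos: [0.5469, 0.0866, 0.1783]
tool_rot: [-0.35, 0.892, -0.017, 0.285]
ft_force: [-0.1, 0.0, -4.0]
grip_width: 0.051
grasp_force: 62.8
```

>>> {"fn": "move_arm", "kwargs": {"deltas": [[0,-9.6,14.1,1.2,0.7,-2.5,2.6],[0,-8.9,14.5,1.4,0.6,-2.6,2.5],[0,-8.2,14.9,1.6,0.7,-2.5,2.6],[0,-7.5,15.3,1.8,0.6,-2.6,2.5],[0,-6.7,15.6,1.9,0.7,-2.5,2.6],[0,-5.9,15.9,2,0.6,-2.6,2.5],[0,-5.1,16.2,2.1,0.7,-2.5,2.6],[0,-4.3,16.4,2.1,0.6,-2.6,2.5],[0,-3.4,16.7,2.1,0.7,-2.5,2.6],[0,-2.6,16.8,2.1,0.6,-2.6,2.5]]}}

```text
clock: 8.62
eef_pos: [0.5232, 0.255, 0.1841]
tool_rot: [-0.125, 0.86, 0.073, 0.49]
ft_force: [1.7, 0.5, -4.4]
grip_width: 0.0516
grasp_force: 62.9
```

>>> {"fn": "move_arm", "kwargs": {"deltas": [[0,0,0,0,0,0,0],[0,0,0,0,0,0,0]]}}

```text
clock: 8.78
eef_pos: [0.5227, 0.2555, 0.1826]
tool_rot: [-0.128, 0.861, 0.072, 0.487]
ft_force: [-1.1, -0.7, -2.5]
grip_width: 0.0515
grasp_force: 63.5
```

Run:
```python
from h import *
o,M=log()
p1,M1=goal([.526,.2555],17,.03); plan(p1,M1,0,6)
g=lambda im,x,y,w,h,s:cv2.resize(im[y:y+h,x:x+w],None,fx=s,fy=s,interpolation=cv2.INTER_CUBIC)
t=bot.camera("top");sc=bot.camera("scene")
out=np.hstack([g(t,170,200,100,120,4),g(sc,340,160,100,120,4)]); cv2.imwrite("pics/c5.png",cv2.convertScaleAbs(out,alpha=1.5))
print("top proj",proj("top",[o["eef_pos"]+M@(FT+ST@np.array([0,0,.134])), o["eef_pos"]+M@FT,[.526,.2555,.021]]),proj("scene",[o["eef_pos"]+M@(FT+ST@np.array([0,0,.134])),o["eef_pos"]+M@FT,[.526,.2555,.021]]))
print("zh",(M@ST)[:,2])
```

```text
t 8.7833 q [ 0.576  0.118 -0.967 -0.527 -0.241  0.147] p [0.5227 0.2555 0.1826] w 0.0515 gf 63.469401597976685 F [-1.13 -0.7  -2.51]
x [-0.492 -0.15  -0.858] y [-0.291  0.957 -0.001] z [ 0.821  0.249 -0.514]
[[0, 8.8, -0.2, 6, 0, -0.1, 0], [0, 8.9, -0.1, 5.9, 0, -0.1, 0], [0, 8.8, -0.2, 5.9, 0, -0.1, 0], [0, 8.9, -0.1, 5.9, 0, -0.1, 0], [0, 8.9, -0.2, 5.9, 0.1, -0.1, 0.1], [0, 8.9, -0.1, 6, 0, -0.2, 0]]
end [0.5263 0.2556 0.1187] 6
top proj [[195.60700321 268.38414582]
 [212.39251354 268.39634573]
 [221.31293397 266.18338675]] [[416.65783382 194.97258936]
 [407.39509826 231.62694899]
 [401.23343593 255.16665518]]
zh [0.01112013 0.00431175 0.99992887]
```

View pics/c5.png

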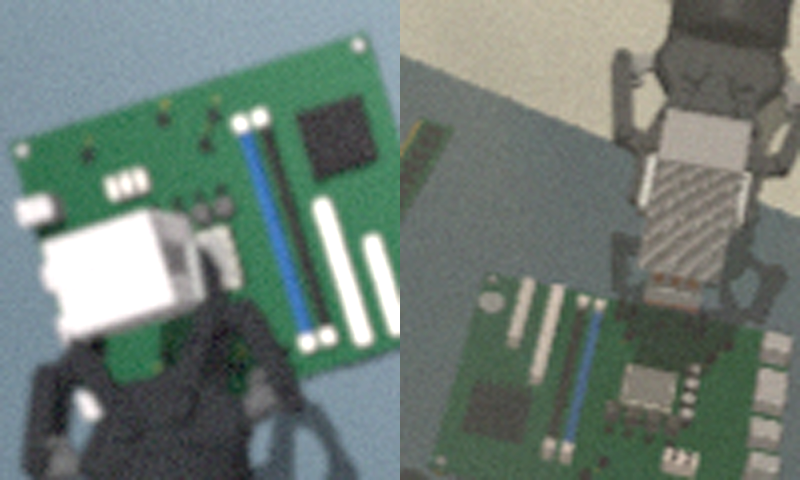

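The sink hangs upright. Its white top face is at top-camera (197.2,268.3), against (195.6,268.4) predicted; scene gives (415.5,195.5) against (416.7,195.0). Both cameras suggest aiming about 3 mm more towards +y. I go lower and compare foot and lid directly.

Run:
```python
from h import *
p1,M1=goal([.526,.2582],17,.02); plan(p1,M1,0,8)
```

```text
[[0, 8, 0.3, 5.2, 0, -0.1, 0], [0, 8, 0.4, 5.1, 0, -0.1, 0], [0, 8, 0.3, 5.1, 0, 0, 0], [0, 8, 0.4, 5.1, 0, -0.1, 0], [0, 8, 0.3, 5.1, 0, 0, 0], [0, 8.1, 0.4, 5.1, 0, -0.1, 0], [0, 8, 0.3, 5.1, 0, 0, 0], [0, 8.1, 0.4, 5.2, 0, -0.1, 0]]
end [0.5263 0.2583 0.1087] 8
```

>>> {"fn": "move_arm", "kwargs": {"deltas": [[0,8,0.3,5,0,-0.1,0],[0,8,0.3,5,0,-0.1,0],[0,8,0.3,5,0,-0.1,0],[0,8,0.4,5,0,-0.1,0],[0,8,0.4,5,0,0,0],[0,8,0.4,5,0,0,0],[0,8,0.4,5,0,0,0],[0,8,0.4,5,0,0,0],[0,0,0,0,0,0,0],[0,0,0,0,0,0,0]]}}

```text
clock: 9.72
eef_pos: [0.527, 0.2581, 0.1105]
tool_rot: [-0.125, 0.858, 0.073, 0.493]
ft_force: [-0.3, -0.5, -4.0]
grip_width: 0.0515
grasp_force: 63.5
```

Run:
```python
from h import *
o,M=log()
p1,M1=goal([.526,.2582],17,.0); plan(p1,M1,0,6)
g=lambda im,x,y,w,h,s:cv2.resize(im[y:y+h,x:x+w],None,fx=s,fy=s,interpolation=cv2.INTER_CUBIC)
t=bot.camera("top");sc=bot.camera("scene")
out=np.hstack([g(t,185,230,50,75,8),g(sc,377,200,50,75,8)]); cv2.imwrite("pics/c6.png",cv2.convertScaleAbs(out,alpha=1.5))
P=lambda v:o["eef_pos"]+M@(FT+ST@np.array(v))
q=18e-3
# sink top centre; foot 4 underside corners ; lid
pts=[P([0,0,.134])]+[P([a*q,b*q,0]) for a,b in((1,1),(1,-1),(-1,-1),(-1,1))]
print("foot",P([0,0,0]),"zh",(M@ST)[:,2])
print(((proj("top",pts)-[185,230])*8).round().tolist()); print(((proj("scene",pts)-[377,200])*8+[400,0]).round().tolist())
```

```text
t 9.7167 q [ 0.58   0.386 -1.038 -0.878 -0.248  0.15 ] p [0.527  0.2581 0.1105] w 0.0515 gf 63.47968339920044 F [-0.26 -0.51 -3.98]
x [-0.482 -0.143 -0.864] y [-0.286  0.958  0.001] z [ 0.828  0.248 -0.503]
[[0, 3.2, 0.1, 1.7, 0, 0, 0], [0, 3.2, 0, 1.7, 0, 0, 0], [0, 3.2, 0.1, 1.8, 0, 0, 0], [0, 3.2, 0, 1.7, 0, 0, 0], [0, 3.2, 0.1, 1.8, 0, 0, -0.1], [0, 3.2, 0, 1.7, 0, 0.1, 0]]
end [0.5263 0.2582 0.0887] 6
foot [0.52678692 0.2581405  0.04281413] zh [-8.84799137e-04 -1.56318453e-03  9.99998387e-01]
[[152.0, 291.0], [342.0, 326.0], [226.0, 365.0], [189.0, 248.0], [306.0, 210.0]]
[[678.0, 135.0], [566.0, 358.0], [668.0, 379.0], [655.0, 455.0], [551.0, 433.0]]
```

View pics/c6.png

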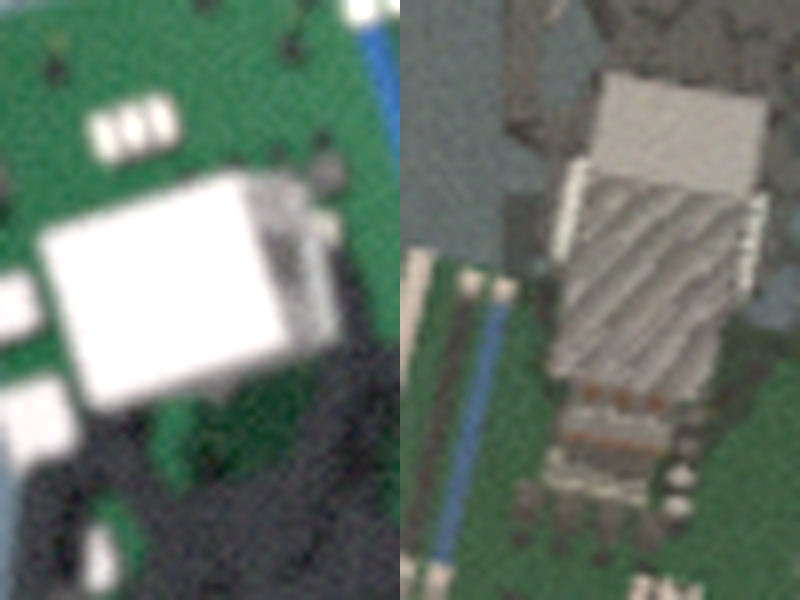

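The scene camera puts the sink's top at (678,131) against (678,135) predicted, so it agrees with the robot. The top camera is about 1.75 px off in u, which is its bias. I work out the lid in robot coordinates with each camera's bias removed.

Run:
```python
from h import *
print("scene lid", at("scene",[[402.2,257],[402.2,257.5]],.021))
print("top lid", at("top",[[221.3,265.9],[221.3-1.75*.9,265.9],[221.3-1.75,265.9]],.021))
# scene lid front edge ends (crop6) measured
e=(np.array([[548,478],[645,500]])-[400,0])/8+[377,200]; E=at("scene",e,.019); m=E.mean(0)
c,s=np.cos(np.radians(17)),np.sin(np.radians(17)); print("edge",E,np.linalg.norm(E[1]-E[0]),"centre from front edge",m-.0195*np.array([c,s,0]))
# chokes-free check: scene refined by network
r=bot.outline_of("board","scene"); print([(x["conf"],x["rect"]) for x in r])
```

```text
scene lid [[0.53064423 0.2606159  0.021     ]
 [0.53230937 0.26138035 0.021     ]]
top lid [[0.52668188 0.25552547 0.021     ]
 [0.52676641 0.25930811 0.021     ]
 [0.5267758  0.25972838 0.021     ]]
edge [[0.54834187 0.24856002 0.019     ]
 [0.538885   0.28130215 0.019     ]] 0.03408047925930962 centre from front edge [0.52496549 0.25922984 0.019     ]
[]
```

>>> {"fn": "move_arm", "kwargs": {"deltas": [[0,2.8,0.4,2,0,0,0],[0,3,0.4,2,0,0,0],[0,3,0.4,2,0,0,0],[0,3,0,1.7,0,0,0],[0,0,0,0,0,0,0],[0,0,0,0,0,0,0]]}}

```text
clock: 10.37
eef_pos: [0.5266, 0.2605, 0.0961]
tool_rot: [-0.126, 0.858, 0.073, 0.493]
ft_force: [-0.3, 0.2, -3.5]
grip_width: 0.0512
grasp_force: 63.5
```

Run:
```python
from h import *
o,M=log(); p=o["eef_pos"]+M@FT; print("foot",p,(M@ST)[:,2]); p1,M1=goal([.5272,.2595],17,0); plan(p1,M1,0,1)
```

```text
t 10.3667 q [ 0.585  0.441 -1.045 -0.941 -0.251  0.152] p [0.5266 0.2605 0.0961] w 0.0512 gf 63.48025560379028 F [-0.26  0.2  -3.45]
x [-0.482 -0.144 -0.864] y [-0.288  0.958  0.001] z [ 0.827  0.25  -0.503]
foot [0.52634234 0.26052496 0.02839708] [-8.04749325e-04 -1.79533294e-03  9.99998065e-01]
[[0, 6.1, -1.1, 4.2, 0.1, 0.1, -0.1]]
end [0.5274 0.2596 0.0887] 1
```

Down slowly, 1 mm per row, correcting 1 mm sideways.

>>> {"fn": "move_arm", "kwargs": {"deltas": [[0,0.7,-0.6,0.9,0,0,0],[0,0.8,-0.5,0.9,0,0,0],[0,0.9,0,0.5,0,0,0],[0,0.9,0,0.5,0,0,0],[0,0,0,0,0,0,0]]}}

```text
clock: 10.78
eef_pos: [0.5279, 0.2597, 0.0925]
tool_rot: [-0.126, 0.857, 0.073, 0.494]
ft_force: [0.2, 0.5, -3.1]
grip_width: 0.0516
grasp_force: 63.5
```

>>> {"fn": "move_arm", "kwargs": {"deltas": [[0,0.9,0,0.5,0,0,0],[0,0,0,0,0,0,0]]}}

```text
clock: 10.95
eef_pos: [0.5279, 0.2597, 0.0915]
tool_rot: [-0.126, 0.857, 0.073, 0.494]
ft_force: [-0.6, 0.5, -4.3]
grip_width: 0.0512
grasp_force: 63.5
```

>>> {"fn": "move_arm", "kwargs": {"deltas": [[0,0.9,0,0.5,0,0,0],[0,0,0,0,0,0,0]]}}

```text
clock: 11.12
eef_pos: [0.5279, 0.2597, 0.0904]
tool_rot: [-0.126, 0.857, 0.073, 0.494]
ft_force: [-0.2, 0.8, -3.0]
grip_width: 0.0516
grasp_force: 63.5
```

>>> {"fn": "move_arm", "kwargs": {"deltas": [[0,0.9,0,0.5,0,0,0],[0,0,0,0,0,0,0]]}}

```text
clock: 11.28
eef_pos: [0.5279, 0.2597, 0.0894]
tool_rot: [-0.126, 0.857, 0.073, 0.494]
ft_force: [0.5, -0.9, -3.1]
grip_width: 0.0513
grasp_force: 63.5
```

>>> {"fn": "move_arm", "kwargs": {"deltas": [[0,0.9,0,0.5,0,0,0],[0,0,0,0,0,0,0]]}}

```text
clock: 11.45
eef_pos: [0.5281, 0.2599, 0.0889]
tool_rot: [-0.126, 0.857, 0.074, 0.494]
ft_force: [1.0, 0.9, -2.2]
grip_width: 0.0514
grasp_force: 63.3
```

>>> {"fn": "move_arm", "kwargs": {"deltas": [[0,0.9,0,0.5,0,0,0],[0,0,0,0,0,0,0]]}}

```text
clock: 11.62
eef_pos: [0.5286, 0.26, 0.0889]
tool_rot: [-0.125, 0.857, 0.074, 0.495]
ft_force: [-1.7, -0.9, 3.7]
grip_width: 0.0514
grasp_force: 63.5
```

>>> {"fn": "move_arm", "kwargs": {"deltas": [[0,0.9,0,0.5,0,0,0],[0,0,0,0,0,0,0]]}}

```text
clock: 11.78
eef_pos: [0.529, 0.2602, 0.0889]
tool_rot: [-0.125, 0.856, 0.074, 0.496]
ft_force: [-3.7, -1.6, 7.8]
grip_width: 0.0514
grasp_force: 63.8
```

>>> {"fn": "move_arm", "kwargs": {"deltas": [[0,-0.9,0,-0.5,0,0,0],[0,-0.4,0,-0.2,0,0,0],[0,0,0,0,0,0,0]]}}

```text
clock: 12.03
eef_pos: [0.5286, 0.2601, 0.0888]
tool_rot: [-0.125, 0.857, 0.074, 0.495]
ft_force: [0.5, -0.1, 2.4]
grip_width: 0.0518
grasp_force: 63.2
```

Run:
```python
from h import *
o,M=log()
P=lambda v:o["eef_pos"]+M@(FT+ST@np.array(v)); print("foot",P([0,0,0]),"zh",(M@ST)[:,2])
g=lambda im,x,y,w,h,s:cv2.resize(im[y:y+h,x:x+w],None,fx=s,fy=s,interpolation=cv2.INTER_CUBIC)
t=bot.camera("top");sc=bot.camera("scene"); cv2.imwrite("pics/t7.png",t)
cv2.imwrite("pics/c7.png",cv2.convertScaleAbs(np.hstack([g(t,185,230,50,75,8),g(sc,377,200,50,75,8)]),alpha=1.5))
print(((proj("scene",[P([0,0,.134])])-[377,200])*8+[400,0]).round().tolist(),((proj("top",[P([0,0,.134])])-[185,230])*8).round().tolist())
```

```text
t 12.0333 q [ 0.581  0.475 -1.048 -0.981 -0.248  0.149] p [0.5286 0.2601 0.0888] w 0.0518 gf 63.19811224937439 F [ 0.5  -0.11  2.36]
x [-0.479 -0.142 -0.866] y [-0.288  0.958  0.002] z [ 0.829  0.25  -0.5  ]
foot [0.52858824 0.26025446 0.0211179 ] zh [-0.00383225 -0.00362855  0.99998607]
[[669.0, 187.0]] [[166.0, 285.0]]
```

View pics/c7.png

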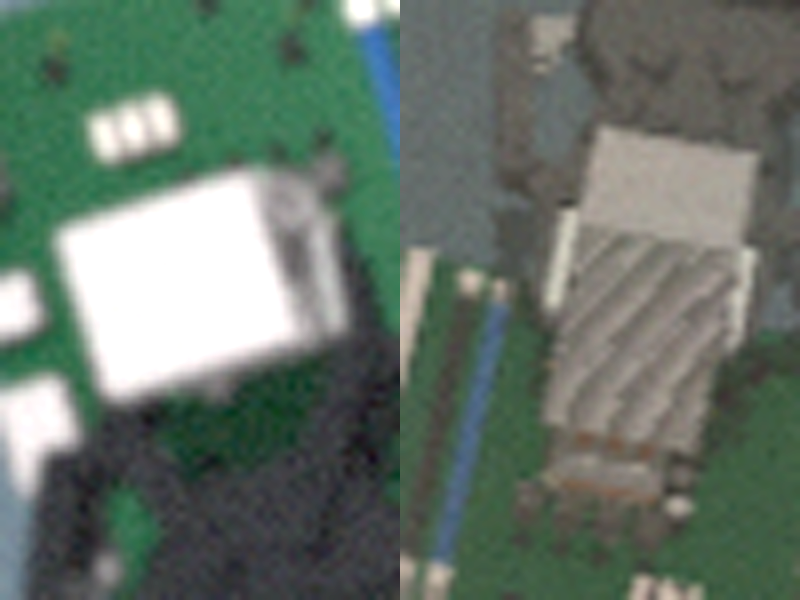

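The foot is at scene crop (608,480), just behind the chokes and beside the capacitors. Contact came at the expected pad height (foot 21.1 mm). One numeric check of lid centre against sink top before release:

Run:
```python
from h import *
def lid(f,n,c,r):
    im=cv2.imread(f); s=8; x,y=int(c[0])-r,int(c[1])-r
    g=cv2.resize(cv2.GaussianBlur(im,(0,0),.7)[y:y+2*r,x:x+2*r],None,fx=s,fy=s,interpolation=cv2.INTER_CUBIC).astype(int)
    b=g[...,0]+g[...,2]-g[...,1]   # green -> low
    t=(b[r*s-20:r*s+20,r*s-20:r*s+20].mean()+np.percentile(b,15))/2
    m=cv2.morphologyEx((b>t).astype(np.uint8),cv2.MORPH_OPEN,np.ones((35,35)))
    k,l,st,ce=cv2.connectedComponentsWithStats(m); i=l[r*s,r*s]; q=cv2.minAreaRect(cv2.findNonZero((l==i).astype(np.uint8)))
    px=np.array(q[0])/s+[x,y]-.5+.5/s; mo=ce[i]/s+[x,y]-.5+.5/s
    print(f,"rect",px.round(2),np.array(q[1])/s,q[2],"cent",mo.round(2),at(n,[px,mo],.020)[:,:2].round(4).tolist())
for i in"01":
    lid(f"pics/top{i}.png","top",(221,266),13); lid(f"pics/scene{i}.png","scene",(402,257),11)
im=cv2.imread("pics/t7.png"); m=(im.min(2)>140).astype(np.uint8); m[:,:185]=0;m[:240]=0;m[300:]=0;m[:,235:]=0
m=cv2.morphologyEx(m,cv2.MORPH_OPEN,np.ones((5,5))); l,st,ce=cv2.connectedComponentsWithStats(m)[1:]; j=1+st[1:,4].argmax()
print("top face",cv2.minAreaRect(cv2.findNonZero((l==j).astype(np.uint8))),ce[j],at("top",[ce[j]],.155))
```

```text
pics/top0.png rect [220.88 265.35] [16.85160065 16.58769798] 73.94001770019531 cent [220.9  265.37] [[0.528, 0.2567], [0.528, 0.2567]]
pics/scene0.png rect [401.6  257.29] [13.953578   11.63950348] 9.688787460327148 cent [401.57 257.2 ] [[0.5317, 0.2594], [0.5315, 0.2592]]
pics/top1.png rect [220.87 265.36] [16.75362587 16.5490551 ] 73.61045837402344 cent [220.89 265.39] [[0.528, 0.2568], [0.5279, 0.2567]]
pics/scene1.png rect [401.48 257.27] [13.90527248 11.46711731] 11.560131072998047 cent [401.59 257.15] [[0.5318, 0.2591], [0.5312, 0.2592]]
top face ((206.85675048828125, 265.1594543457031), (21.394746780395508, 24.62969207763672), 72.89727020263672) [206.9592233  265.14174757] [[0.52901761 0.25717079 0.155     ]]
```

The top camera alone gives sink top minus lid = (+1.0, +0.5) mm, with the lid at about 16.3° and the sink at 17°. It's good, so I release.

>>> {"fn": "move_arm", "kwargs": {"deltas": [[0.75,0,0,0,0,0,0],[0.85,0,0,0,0,0,0],[1,0,0,0,0,0,0],[1,0,0,0,0,0,0],[1,0,0,0,0,0,0],[1,0,0,0,0,0,0],[1,0,0,0,0,0,0]]}}

```text
clock: 12.72
eef_pos: [0.5278, 0.2597, 0.0878]
tool_rot: [-0.126, 0.857, 0.073, 0.494]
ft_force: [-0.3, -0.4, -0.8]
grip_width: 0.0854
grasp_force: 0.0
```

Run:
```python
from h import *
o,M=log(); c=proj("top",[o["eef_pos"]])
im=bot.camera("top"); m=(im.min(2)>140).astype(np.uint8); m[:,:185]=0;m[:240]=0;m[300:]=0;m[:,235:]=0
m=cv2.morphologyEx(m,cv2.MORPH_OPEN,np.ones((5,5))); l,st,ce=cv2.connectedComponentsWithStats(m)[1:]; j=1+st[1:,4].argmax()
print("top face",cv2.minAreaRect(cv2.findNonZero((l==j).astype(np.uint8))),ce[j],at("top",[ce[j]],.155))
```

```text
t 12.7167 q [ 0.581  0.476 -1.049 -0.98  -0.248  0.15 ] p [0.5278 0.2597 0.0878] w 0.0854 gf 0.0 F [-0.32 -0.35 -0.82]
x [-0.481 -0.143 -0.865] y [-0.288  0.958  0.002] z [ 0.828  0.25  -0.502]
top face ((205.25, 265.7500305175781), (21.187257766723633, 24.6657657623291), 71.56504821777344) [204.98624754 265.76424361] [[0.52780073 0.26132283 0.155     ]]
```

The top face moved about 4 mm towards +y on release: the sink had been held slightly tilted and has now settled flat. That suggests the foot is about 4.5 mm off the lid's centre, so I check closely.

Run:
```python
from h import *
g=lambda im,x,y,w,h,s:cv2.resize(im[y:y+h,x:x+w],None,fx=s,fy=s,interpolation=cv2.INTER_CUBIC)
sc=np.mean([bot.camera("scene") for _ in range(4)],0).astype(np.uint8); cv2.imwrite("pics/s8.png",sc)
a=g(sc,385,218,40,56,10).copy(); b=g(cv2.imread("pics/scene0.png"),385,218,40,56,10)
c,s=np.cos(np.radians(17)),np.sin(np.radians(17))
cv2.imwrite("pics/c8.png",cv2.convertScaleAbs(np.hstack([a,b]),alpha=1.6))
for nm,ctr in(("offset",(.5278,.2613)),("centred",(.528,.2567))):
    q=[[ctr[0]+c*i-s*j,ctr[1]+s*i+c*j,h] for h in(.021,.035) for i,j in((.018,-.018),(.018,.018))]+[[ctr[0]+c*i-s*j,ctr[1]+s*i+c*j,.155] for i,j in((.023,-.026),(.023,.026),(-.023,.026),(-.023,-.026))]
    print(nm,((proj("scene",q)-[385,218]+.5)*10).round().tolist())
q=[[.528+c*.0195-s*j,.2567+s*.0195+c*j,.02] for j in(-.0195,.0195)]; print("lid front",((proj("scene",q)-[385,218]+.5)*10).round().tolist())
```

```text
offset [[111.0, 424.0], [239.0, 451.0], [118.0, 392.0], [248.0, 420.0], [155.0, 102.0], [358.0, 144.0], [377.0, 19.0], [179.0, -20.0]]
centred [[95.0, 417.0], [224.0, 445.0], [103.0, 385.0], [232.0, 413.0], [139.0, 96.0], [341.0, 137.0], [361.0, 13.0], [163.0, -26.0]]
lid front [[89.0, 422.0], [228.0, 452.0]]
```

View pics/c8.png

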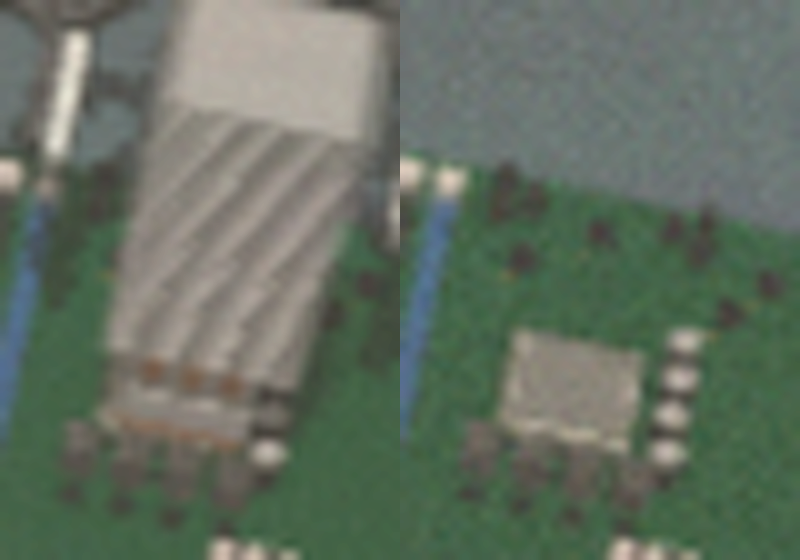

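The left panel shows the foot's copper edge centred at about x=180 and upright. The right panel has the lid's front edge centred at about x=167, so the foot is upright but about 4 mm towards +y. It is within tolerance but with little margin. I regrip, lift slightly and shift it 4 mm along -y.

>>> {"fn": "move_arm", "kwargs": {"deltas": [[0,0,0,0,0,0,0],[0,0,0,0,0,0,0],[0,0,0,0,0,0,0],[0,0,0,0,0,0,0],[0,0,0,0,0,0,0],[0,0,0,0,0,0,0],[0,0,0,0,0,0,0]]}}

```text
clock: 13.55
eef_pos: [0.5279, 0.26, 0.0882]
tool_rot: [-0.126, 0.857, 0.074, 0.494]
ft_force: [-0.8, 1.7, 1.3]
grip_width: 0.0513
grasp_force: 64.8
```

>>> {"fn": "move_arm", "kwargs": {"deltas": [[0,-0.9,0,-0.5,0,0,0],[0,-0.9,0,-0.5,0,0,0],[0,-0.9,0,-0.5,0,0,0],[0,0,0,0,0,0,0],[0,0,0,0,0,0,0]]}}

```text
clock: 13.97
eef_pos: [0.5276, 0.2594, 0.0905]
tool_rot: [-0.126, 0.858, 0.073, 0.493]
ft_force: [0.4, -0.3, -3.1]
grip_width: 0.0516
grasp_force: 64.5
```

```bash
cat >> h.py <<'E'
def face():
    im=np.mean([bot.camera("top") for _ in range(2)],0); m=(im.min(2)>140).astype(np.uint8); m[:,:185]=0;m[:240]=0;m[300:]=0;m[:,235:]=0
    m=cv2.morphologyEx(m,cv2.MORPH_OPEN,np.ones((5,5))); l,st,ce=cv2.connectedComponentsWithStats(m)[1:]; j=1+st[1:,4].argmax()
    print("face",cv2.minAreaRect(cv2.findNonZero((l==j).astype(np.uint8))),at("top",[ce[j]],.155).round(4))
E
python3 -c "
from h import *
log();face()"
```

```text
t 13.9667 q [ 0.581  0.464 -1.048 -0.966 -0.248  0.149] p [0.5276 0.2594 0.0905] w 0.0516 gf 64.45921897888184 F [ 0.42 -0.3  -3.11]
x [-0.482 -0.144 -0.864] y [-0.288  0.958  0.001] z [ 0.828  0.249 -0.503]
face ((206.37615966796875, 264.587158203125), (21.45530891418457, 24.711917877197266), 73.3007583618164) [[0.5302 0.2581 0.155 ]]
```

>>> {"fn": "move_arm", "kwargs": {"deltas": [[0,0,-2,0,0,0,0],[0,0,-2,0,0,0,0],[0,0.9,0,0.5,0,0,0],[0,0.7,0,0.4,0,0,0],[0,0,0,0,0,0,0],[0,0,0,0,0,0,0]]}}

```text
clock: 14.57
eef_pos: [0.529, 0.2559, 0.089]
tool_rot: [-0.126, 0.857, 0.073, 0.494]
ft_force: [0.2, 0.5, -4.4]
grip_width: 0.0513
grasp_force: 64.5
```

>>> {"fn": "move_arm", "kwargs": {"deltas": [[0,0.5,0,0.3,0,0,0],[0,0,0,0,0,0,0]]}}

```text
clock: 14.73
eef_pos: [0.5291, 0.256, 0.0886]
tool_rot: [-0.126, 0.857, 0.073, 0.494]
ft_force: [-0.7, 0.2, -3.1]
grip_width: 0.0511
grasp_force: 64.5
```

>>> {"fn": "move_arm", "kwargs": {"deltas": [[0,0.5,0,0.3,0,0,0],[0,0,0,0,0,0,0]]}}

```text
clock: 14.9
eef_pos: [0.5292, 0.256, 0.0882]
tool_rot: [-0.126, 0.857, 0.074, 0.494]
ft_force: [-0.1, 0.4, -2.8]
grip_width: 0.0513
grasp_force: 64.6
```

```bash
python3 -c "
from h import *
log();face()"
```

```text
t 14.9 q [ 0.569  0.475 -1.052 -0.985 -0.238  0.143] p [0.5292 0.256  0.0882] w 0.0513 gf 64.60979461669922 F [-0.11  0.44 -2.75]
x [-0.481 -0.143 -0.865] y [-0.288  0.958  0.002] z [ 0.828  0.25  -0.501]
face ((208.39999389648438, 263.79998779296875), (21.615312576293945, 24.70321273803711), 72.89727020263672) [[0.5315 0.254  0.155 ]]
```

>>> {"fn": "move_arm", "kwargs": {"deltas": [[0,0.6,0,0.3,0,0,0],[0,0,0,0,0,0,0]]}}

```text
clock: 15.17
eef_pos: [0.5294, 0.2561, 0.0882]
tool_rot: [-0.125, 0.857, 0.074, 0.494]
ft_force: [-1.1, 0.4, 1.1]
grip_width: 0.0515
grasp_force: 64.6
```

>>> {"fn": "move_arm", "kwargs": {"deltas": [[0,0.6,0,0.3,0,0,0],[0,0,0,0,0,0,0]]}}

```text
clock: 15.33
eef_pos: [0.5297, 0.2562, 0.0882]
tool_rot: [-0.125, 0.857, 0.074, 0.495]
ft_force: [-2.5, -1.5, 4.4]
grip_width: 0.0513
grasp_force: 65.0
```

>>> {"fn": "move_arm", "kwargs": {"deltas": [[0,-0.6,0,-0.3,0,0,0],[0,0,0,0,0,0,0],[0.75,0,0,0,0,0,0],[0.9,0,0,0,0,0,0],[1,0,0,0,0,0,0],[1,0,0,0,0,0,0],[1,0,0,0,0,0,0],[1,0,0,0,0,0,0],[1,0,0,0,0,0,0]]}}

```text
clock: 16.08
eef_pos: [0.529, 0.2559, 0.0873]
tool_rot: [-0.126, 0.857, 0.073, 0.494]
ft_force: [-0.4, 0.5, -0.2]
grip_width: 0.0857
grasp_force: 0.0
```

```bash
python3 -c "
from h import *
log();face()"
```

```text
t 16.0833 q [ 0.569  0.478 -1.052 -0.988 -0.238  0.143] p [0.529  0.2559 0.0873] w 0.0857 gf 0.0 F [-0.36  0.47 -0.16]
x [-0.481 -0.143 -0.865] y [-0.288  0.958  0.002] z [ 0.828  0.25  -0.502]
face ((206.66983032226562, 264.59429931640625), (21.290884017944336, 24.312816619873047), 74.05460357666016) [[0.53   0.2577 0.155 ]]
```

The sink now stands at (+2,+1) mm from the lid centre by the same camera, square and upright. I retreat along the tool axis.

>>> {"fn": "move_arm", "kwargs": {"deltas": [[1,0,0,-6,0,0,0],[1,0,0,-14,0,0,0],[1,0,0,-20,0,0,0],[1,0,0,-25,0,0,0],[1,0,0,-25,0,0,0],[1,0,0,-25,0,0,0],[1,0,0,0,0,0,0]]}}

```text
clock: 16.77
eef_pos: [0.4598, 0.2502, 0.166]
tool_rot: [-0.124, 0.864, 0.068, 0.483]
ft_force: [1.1, 0.5, -0.1]
grip_width: 0.0853
grasp_force: 0.0
```

```bash
cat > pl.py <<'E'
from h import *
o,M=log(); face(); c,s=np.cos(np.radians(17)),np.sin(np.radians(17))
D=frame([0,0,-1],[-c,-s,0])
E
python3 - <<'E'
from pl import *
plan(o["eef_pos"]+[0,0,.14],M,0,5)
E
```

```text
t 16.7667 q [ 0.691  0.069 -1.088 -0.565 -0.345  0.221] p [0.4598 0.2502 0.166 ] w 0.0853 gf 0.0 F [ 1.08  0.54 -0.06]
x [-0.504 -0.148 -0.851] y [-0.279  0.96  -0.002] z [ 0.818  0.237 -0.525]
face ((207.02752685546875, 264.59173583984375), (21.263744354248047, 24.616138458251953), 73.3007583618164) [[0.5302 0.257  0.155 ]]
[[0, -24.1, 0, -15.2, 0, 0, 0], [0, -24.1, 0, -15.1, 0, 0, 0], [0, -24.1, -0.1, -15.2, 0, 0, 0], [0, -24.1, 0, -15.1, 0, -0.1, 0], [0, -24.1, -0.1, -15.1, 0, 0, 0]]
end [0.4599 0.2502 0.306 ] 5
```

>>> {"fn": "move_arm", "kwargs": {"deltas": [[1,-20,0,-12,0,0,0],[0.5,-24,0,-15,0,0,0],[0,-24,0,-15,0,0,0],[0,-24,0,-15,0,0,0],[0,0,0,0,0,0,0],[0,0,0,0,0,0,0]]}}

```text
clock: 17.37
eef_pos: [0.4623, 0.2507, 0.2713]
tool_rot: [-0.123, 0.865, 0.067, 0.481]
ft_force: [-0.6, 0.3, -1.2]
grip_width: 0.0258
grasp_force: 0.0
```

Run:
```python
from pl import *
plan(np.array([.530,.257,.22]),D,0)
```

```text
t 17.3667 q [ 0.688 -0.223 -0.896 -0.078 -0.345  0.221] p [0.4623 0.2507 0.2713] w 0.0258 gf 0.0 F [-0.56  0.31 -1.19]
x [-0.506 -0.149 -0.849] y [-0.277  0.961 -0.003] z [ 0.817  0.234 -0.528]
face ((207.0, 264.5), (21.541790008544922, 24.70321273803711), 72.89727020263672) [[0.5302 0.2571 0.155 ]]
[[0, 0.4, -1.3, 9.3, -0.1, 6.4, -0.1], [0, -0.6, -1.3, 9.2, -0.1, 6.4, -0.1], [0, -1.7, -1.4, 9.1, -0.1, 6.4, -0.1], [0, -2.7, -1.4, 8.9, -0.1, 6.4, -0.1], [0, -3.6, -1.4, 8.5, -0.1, 6.4, 0], [0, -4.6, -1.4, 8, -0.1, 6.4, -0.1], [0, -5.4, -1.4, 7.5, -0.1, 6.5, 0], [0, -6.2, -1.4, 6.8, -0.1, 6.4, -0.1], [0, -7, -1.5, 6, 0, 6.5, 0]]
end [0.53  0.257 0.22 ] 9
```

>>> {"fn": "move_arm", "kwargs": {"deltas": [[0,0.4,-1.3,9.3,-0.1,6.4,-0.1],[0,-0.6,-1.3,9.2,-0.1,6.4,-0.1],[0,-1.7,-1.4,9,-0.1,6.4,-0.1],[0,-2.7,-1.4,9,-0.1,6.4,-0.1],[0,-3.6,-1.4,8.5,-0.1,6.4,0],[0,-4.6,-1.4,8,-0.1,6.4,-0.1],[0,-5.4,-1.4,7.5,-0.1,6.5,0],[0,-6.2,-1.4,7,-0.1,6.4,-0.1],[0,-7,-1.5,6,0,6.5,0],[0,0,0,0,0,0,0]]}}

```text
clock: 18.3
eef_pos: [0.5337, 0.2578, 0.211]
tool_rot: [-0.147, 0.989, -0.002, -0.005]
ft_force: [-0.0, 0.3, -2.9]
grip_width: 0.0
grasp_force: 0.0
```

Run:
```python
from pl import *
plan(np.array([.530,.258,.173]),D,0,5)
```

```text
t 18.3 q [ 0.45   0.448  0.228  1.363 -0.     0.155] p [0.5337 0.2578 0.211 ] w 0.0 gf 0.0 F [-0.04  0.33 -2.89]
x [-0.957 -0.291  0.011] y [-0.291  0.957 -0.002] z [-0.01  -0.005 -1.   ]
face ((190.0, 286.5), (5.0, 6.0), 90.0) [[0.4849 0.2928 0.155 ]]
[[0, 0.1, 0.2, 8.6, 0, 0, 0], [0, 0.1, 0.2, 8.6, 0, 0, 0], [0, 0.1, 0.1, 8.6, 0, 0, 0], [0, 0.1, 0.2, 8.5, 0, 0, 0], [0, 0.1, 0.1, 8.6, -0.1, -0.1, 0]]
end [0.53  0.258 0.173] 5
```

>>> {"fn": "move_arm", "kwargs": {"deltas": [[0,0,0.2,8,0,0,0],[0,0,0.2,9,0,0,0],[0,0,0.1,9,0,0,0],[0,0,0.2,8,0,0,0],[0,0,0,5,0,0,0],[0,0,0,0,0,0,0],[0,0,0,0,0,0,0]]}}

```text
clock: 18.98
eef_pos: [0.5301, 0.2586, 0.1848]
tool_rot: [-0.148, 0.989, 0.001, 0.005]
ft_force: [-1.5, -0.6, -0.0]
grip_width: 0.0001
grasp_force: 0.0
```

>>> {"fn": "move_arm", "kwargs": {"deltas": [[0,0,0,2,0,0,0],[0,0,0,2,0,0,0],[0,0,0,0,0,0,0]]}}

```text
clock: 19.23
eef_pos: [0.5306, 0.2587, 0.1804]
tool_rot: [-0.148, 0.989, 0.001, 0.005]
ft_force: [-0.3, -0.0, -0.0]
grip_width: -0.0002
grasp_force: 0.0
```

>>> {"fn": "move_arm", "kwargs": {"deltas": [[0,0,0,1.5,0,0,0],[0,0,0,0,0,0,0]]}}

```text
clock: 19.4
eef_pos: [0.5306, 0.2586, 0.1787]
tool_rot: [-0.148, 0.989, 0.001, 0.004]
ft_force: [-0.2, -0.2, 0.9]
grip_width: 0.0004
grasp_force: 0.0
```

Still about 15 mm above. Continue down.

>>> {"fn": "move_arm", "kwargs": {"deltas": [[0,0,0,3,0,0,0],[0,0,0,3,0,0,0],[0,0,0,3,0,0,0],[0,0,0,2,0,0,0],[0,0,0,0,0,0,0]]}}

```text
clock: 19.82
eef_pos: [0.5303, 0.2585, 0.167]
tool_rot: [-0.148, 0.989, 0.001, 0.004]
ft_force: [0.1, 0.3, -0.1]
grip_width: -0.0
grasp_force: 0.0
```

>>> {"fn": "move_arm", "kwargs": {"deltas": [[0,0,0,1,0,0,0],[0,0,0,1,0,0,0],[0,0,0,0,0,0,0]]}}

```text
clock: 20.07
eef_pos: [0.5307, 0.2587, 0.1658]
tool_rot: [-0.148, 0.989, 0.001, 0.004]
ft_force: [-0.3, 0.1, 0.1]
grip_width: -0.0002
grasp_force: 0.0
```

>>> {"fn": "move_arm", "kwargs": {"deltas": [[0,0,0,1,0,0,0],[0,0,0,1,0,0,0],[0,0,0,0,0,0,0]]}}

```text
clock: 20.32
eef_pos: [0.5307, 0.2587, 0.1637]
tool_rot: [-0.148, 0.989, 0.001, 0.004]
ft_force: [0.4, 0.1, -0.4]
grip_width: 0.0004
grasp_force: 0.0
```

>>> {"fn": "move_arm", "kwargs": {"deltas": [[0,0,0,1,0,0,0],[0,0,0,0,0,0,0]]}}

```text
clock: 20.48
eef_pos: [0.531, 0.2588, 0.1632]
tool_rot: [-0.148, 0.989, 0.001, 0.005]
ft_force: [0.2, -0.7, 1.0]
grip_width: -0.0003
grasp_force: 0.3
```

>>> {"fn": "move_arm", "kwargs": {"deltas": [[0,0,0,1,0,0,0],[0,0,0,0,0,0,0]]}}

```text
clock: 20.65
eef_pos: [0.5314, 0.2591, 0.1632]
tool_rot: [-0.148, 0.989, 0.001, 0.006]
ft_force: [-0.3, 0.2, 5.3]
grip_width: 0.0003
grasp_force: 2.7
```

>>> {"fn": "move_arm", "kwargs": {"deltas": [[0,0,0,1,0,0,0],[0,0,0,0,0,0,0]]}}

```text
clock: 20.82
eef_pos: [0.5319, 0.2593, 0.1632]
tool_rot: [-0.148, 0.989, 0.002, 0.006]
ft_force: [-0.4, -0.7, 9.8]
grip_width: 0.0004
grasp_force: 4.3
```

Top contact at 155.2 mm confirms that the foot sits on the pad at 21 mm. I'm pressing with about 10 N and holding, then lifting away.

>>> {"fn": "move_arm", "kwargs": {"deltas": [[0,0,0,0.3,0,0,0],[0,0,0,0,0,0,0],[0,0,0,0,0,0,0],[0,0,0,0,0,0,0]]}}

```text
clock: 21.15
eef_pos: [0.532, 0.2593, 0.1632]
tool_rot: [-0.148, 0.989, 0.002, 0.007]
ft_force: [-1.0, -0.5, 9.3]
grip_width: -0.0
grasp_force: 4.7
```

>>> {"fn": "move_arm", "kwargs": {"deltas": [[0,0,0,-1,0,0,0],[0,0,0,-1,0,0,0],[0,0,0,-2,0,0,0],[0,0,0,-10,0,0,0],[0,0,0,-25,0,0,0],[0,0,0,-30,0,0,0],[0,-20,0,-20,0,0,0],[0,30,0,-10,0,0,0],[0,35,0,0,0,0,0],[0,35,0,0,0,0,0]]}}

```text
clock: 21.98
eef_pos: [0.4538, 0.2353, 0.2588]
tool_rot: [-0.148, 0.989, 0.001, 0.005]
ft_force: [-0.2, 0.3, 0.2]
grip_width: -0.0003
grasp_force: 0.0
```

>>> {"fn": "move_arm", "kwargs": {"deltas": [[0,35,0,0,0,0,0],[0,35,0,0,0,0,0],[0,0,0,0,0,0,0],[0,0,0,0,0,0,0],[0,0,0,0,0,0,0]]}}

```text
clock: 22.4
eef_pos: [0.3872, 0.2149, 0.2591]
tool_rot: [-0.148, 0.989, 0.001, 0.006]
ft_force: [0.1, -0.5, 0.3]
grip_width: 0.0
grasp_force: 0.0
```

Run:
```python
from pl import *
```

```text
t 22.4 q [ 5.080e-01  1.100e-01 -1.030e-01  1.346e+00 -1.000e-03  2.110e-01] p [0.3872 0.2149 0.2591] w 0.0 gf 0.0 F [ 0.14 -0.52  0.29]
x [-0.956 -0.293 -0.011] y [-0.293  0.956  0.001] z [ 0.011  0.004 -1.   ]
face ((206.96485900878906, 264.5108337402344), (21.541790008544922, 24.62969207763672), 72.89727020263672) [[0.5301 0.2571 0.155 ]]
```

The sink did not move under the press: its face is still at (.530,.257). The arm is clear, so I hand in.

```bash
python3 -c "
from workcell import bot
print(bot.job_done())"
```

```text
the job is handed in; nothing more can be done
None
```

I stood the heat sink on the processor pad, about 2 mm off centre, upright and square to the board; it held still under a press of about 10 N, and I handed the job in with the arm clear (the hand-in gave no verdict).

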